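# Put the weights back in their case and close it

## Task

Put the three steel weights away: stand each one upright in the well made for its size. When all three are in, close the case with its own cover, the longer of the two, so that it sits down flat all round on the base, and leave the shorter cover and the crucible where they are.

Things in the scene. Friction and masses are not known exactly. Their poses are not given: they have to be found in the camera images.
- weight_small_mid (a point): the small one of three loose polished steel weights, each standing upright: a round body 20 mm in diameter and 28 mm high, above it a narrower neck and a knob 15 mm in diameter; 46 mm high in all. Point on its axis half-way up, 23 mm above its underside; z along its axis
- weight_medium_mid (a point): the medium one of three loose polished steel weights, each standing upright: a round body 30 mm in diameter and 32 mm high, above it a narrower neck and a knob 20 mm in diameter; 52 mm high in all. Point on its axis half-way up, 26 mm above its underside; z along its axis
- weight_large_mid (a point): the large one of three loose polished steel weights, each standing upright: a round body 40 mm in diameter and 36 mm high, above it a narrower neck and a knob 26 mm in diameter; 58 mm high in all. Point on its axis half-way up, 29 mm above its underside; z along its axis
- well_small: black block 50 x 62 x 15 mm with one round well, 28 mm in diameter and 12 mm deep (5 mm wider at its bevelled mouth), in the middle of its top: the place of the small weight. Fixed on the case base in a row with the other two, in changing order. Origin at the centre of its underside, below the well's axis; the well's floor is 3 mm, the block's top 15 mm above it; x along the row, y across it, z up
- well_medium: black block 50 x 62 x 15 mm with one round well, 38 mm in diameter and 12 mm deep (5 mm wider at its bevelled mouth), in the middle of its top: the place of the medium weight. Fixed on the case base in a row with the other two, in changing order. Origin at the centre of its underside, below the well's axis; the well's floor is 3 mm, the block's top 15 mm above it; x along the row, y across it, z up
- well_large: black block 50 x 62 x 15 mm with one round well, 48 mm in diameter and 12 mm deep (5 mm wider at its bevelled mouth), in the middle of its top: the place of the large weight. Fixed on the case base in a row with the other two, in changing order. Origin at the centre of its underside, below the well's axis; the well's floor is 3 mm, the block's top 15 mm above it; x along the row, y across it, z up
- case_base: lower half of the weight case: flat wooden plank 172 x 84 x 10 mm, fixed on the bench, carrying the row of three black blocks (together 150 x 62 mm, 15 mm high) so that a bare rim 11 mm wide is left all round. Origin at the centre of its underside; x along its length (and the row), y across, z up
- long_cover_mid (a point): loose wooden cover of this case (the longer of two), open side down: 172 x 84 mm, 72 mm high, walls 5 mm, inside 162 x 74 mm and 66 mm deep; on its top a grip rib 50 mm long (x), 14 mm wide (y), 26 mm high. Point at its centre, 49 mm above the lower edge, 49 mm below the rib's top; x along its length, z up. Fits over the row of blocks with 6 mm to spare each side, resting on the base's rim
- short_cover_mid (a point): loose wooden cover of another case (the shorter of two), open side down: 120 x 84 mm, 72 mm high, walls 5 mm, inside 110 x 74 mm and 66 mm deep; on its top a grip rib 50 mm long (x), 14 mm wide (y), 26 mm high. Point at its centre, 49 mm above the lower edge, 49 mm below the rib's top; x along its length, z up. Too short for the row; leave it alone
- crucible: small white porcelain crucible, 41 mm across and 32 mm high, loose; origin at the centre of its underside. A bystander: leave it alone. Close behind it, on the left of the bench, stands a tall grey apparatus (front about 0.62 m ahead of the robot): keep the arm clear of it
Things that resemble listed ones, but are neither listed nor needed, are in the scene too. Leave any green look-alike of the part that bears weight_large_mid alone.

How it is judged:
On the way:
1. all three weights stand in their own wells, the case still open (horizontal distance between weight_small_mid and well_small below 0.008 m and z of weight_small_mid in the frame of well_small between 0.023 and 0.029 m and angle between each of weight_small_mid, weight_medium_mid, weight_large_mid's own z axis and vertical below 0.12 rad and horizontal distance between weight_medium_mid and well_medium below 0.008 m and z of weight_medium_mid in the frame of well_medium between 0.026 and 0.032 m and horizontal distance between weight_large_mid and well_large below 0.008 m and z of weight_large_mid in the frame of well_large between 0.029 and 0.035 m and horizontal distance between long_cover_mid and case_base above 0.1 m), for 0.2 s.
At the end, for the whole second after the job is handed in: each weight upright (0.12 rad) on the floor of its own well (8 mm sideways, 3 mm in height); the long cover flat on the base (3 mm in height, 0.05 rad), centred within 10 mm and in line within 0.15 rad, either way round; short cover and crucible within 20 mm of their starts (horizontal distance between weight_small_mid and well_small below 0.008 m and z of weight_small_mid in the frame of well_small between 0.023 and 0.029 m and angle between each of weight_small_mid, weight_medium_mid, weight_large_mid's own z axis and vertical below 0.12 rad and horizontal distance between weight_medium_mid and well_medium below 0.008 m and z of weight_medium_mid in the frame of well_medium between 0.026 and 0.032 m and horizontal distance between weight_large_mid and well_large below 0.008 m and z of weight_large_mid in the frame of well_large between 0.029 and 0.035 m and horizontal distance between long_cover_mid and case_base below 0.01 m and z of long_cover_mid in the frame of case_base between 0.056 and 0.062 m and angle between the x axis of long_cover_mid and the x axis of case_base, either way round below 0.15 rad and angle between long_cover_mid's own z axis and vertical below 0.05 rad and distance of each of short_cover_mid, crucible from where it was at the start of the episode below 0.02 m); the robot touches nothing.
It fails at once if the short cover or the crucible is disturbed (moved more than 20 mm) (not (distance of each of short_cover_mid, crucible from where it was at the start of the episode below 0.02 m)).
It also fails if it takes over 122 s, if anything falls off the work surface, if the arm or the gripper's body presses on something with over 40 N, if the wrist force passes 120 N, or if a joint passes its speed limit or range.

## Robot

A 7-joint arm with a two-finger parallel gripper is mounted at the origin on a cart in front of the work surface, level with it; the furniture and walls round the work are solid. World frame = base frame: x ahead of the robot, y to its left, z up, the work surface at z = 0. Lengths are in m, angles in rad, forces in N, time in s.
With the tool pointing down it reaches from about 0.425 to 0.8 m from the base axis. Payload 8.3 kg.
Tool frame: the origin (TCP) lies midway between the tips of the shut fingers; the grasp point (between the pads) lies 19 mm behind it; y points along the fingers, x is the direction in which the jaws open and shut, and the axes are right-handed (so a half turn about y gives the same grasp; the last joint's range is limited). The gripper opens to 85 mm and grips with 20 to 120 N. Pads are 22 mm wide; open, the fingers measure 114 mm over their backs; the gripper's body (76 mm by 85 mm) begins 54 mm behind the grasp point. The pads swing forward as they close: fully open they stand 13 mm farther back than shut.
Start: joints at [1.064, 0.383, 0.016, 1.37, -0.006, 1.388, -0.046], TCP at [0.268, -0.564, 0.21] pointing down, gripper open.
Joint ranges: [-2.95, 2.95], [-0.25, 2.06], [-1.52, 1.56], [0.18, 2.33], [-1.44, 4.58], [0.02, 2.06], [-3.01, 3.01]. Speed limits (rad/s): [2.39, 2.39, 3.01, 3.01, 3.14, 3.14, 3.14].

## Interface

Orientations are given as a 3x3 rotation matrix whose columns are the frame's x, y, z axes.
In Python, from workcell import state, cams, bot gives the robot as it stands.
- The arm moves only by the tool send_rows, never from a script. Its argument "deltas" is a list of rows, each a list of 7 numbers: the gripper command: -1 is shut, 1 is fully open, values between are in proportion, then the shift along the world's x, y, z in units of 12 cm (1.0 is 12 cm), then the turn, a rotation vector about the world's x, y, z in units of 60 degrees (1.0 is 60 degrees). In form: [[jaw, dx, dy, dz, rx, ry, rz], ...]. A call has exactly 10 rows; each row is the pose to reach, as a shift and turn from the pose commanded when the call began; what a row does not reach only later rows make up. A row lasts 1/8 s, in which the tool goes at most 62.5 mm and 10.7 degrees, less where a joint would pass 70% of its speed; a pose out of reach is approached as far as the arm can. A call with a number of a shift or a turn outside -1 to 1 is refused whole. A call with a gripper value outside its range is refused whole. The fingers move at their own pace and stop on an object; the grip force is fixed at half the most. Time passes only in rows, so rows that repeat a pose let the fingers close, or fill a call up. It gives the time, the measured TCP pose, the force and the opening at its end, in the units of the state.
- state(): the state, without advancing time (a new reading comes with each control period).
- cams.camera(name): name is "scene" or "top" or "wrist"; returns a dict with "image" (400x640x3 uint8, blue, green, red), "K" (3x3 intrinsics, pixels), "k1" (the pictures are not rectified: a ray, as slopes to the right and down, at radius r is drawn at 1 + k1 r^2 times it, then the intrinsics apply), "xyz" and "rotation" of the camera in the world. Camera axes: x right, y up, looking along -z (the intrinsics and any distortion apply to the point x, -y, -z); pixel columns grow to the right and rows downward; lengths in m; the calibration is good to about 2 mm. A picture is of the moment at which its call begins. There is no depth.
- bot.finish_job(): hands the job in, once; it reports no verdict.
The state is a dict: "time": time; "joint_positions": joint angles; "dq": joint speeds; "joint_torque": joint torques, N m; "position": TCP position; "ee_rot": TCP orientation; "force": force on the tool from outside, world axes, zero at the start; "moment": the same for the moment, N m; "finger_gap": finger opening in m.
Only numpy, scipy, OpenCV 4.12 (cv2) and the standard library are available. Lean on these libraries where they do the work, as an engineer would, in place of code of your own. Each camera call takes 0.05 s, during which the arm holds its last target. There are 200 camera calls.

## Working session

There is one attempt and no reset: what is moved stays moved. The work goes in short steps, Python scripts to look and compute and a tool call to move; the robot and the scene stay as the last step left them, time stands still between calls to the robot, and variables do not carry over. Pictures are saved under pics/ and viewed, about 12 in all and at most 16, crops included, and the job is handed in when it is done.

Besides the shell and the picture viewer there is one more tool, called after ">>>" as name([rows], argument=value, ...), one row to a line, values as JSON. send_rows: Moves the arm, as the interface text tells. Shifts and turns lie within -1 to 1; 1 stands for 12 cm of shift or 60 degrees of turn. Its arguments: {"type":"object","properties":{"deltas":{"type":"array"}},"required":["deltas"]}

```bash
mkdir -p pics; ls; cat > h.py <<'E'
import numpy as np, cv2
from workcell import state, cams, bot
def cam(n):
    c=cams.camera(n); return c
def ray(c,u,v):
    K=np.array(c["K"]); x=(u-K[0,2])/K[0,0]; y=(v-K[1,2])/K[1,1]
    k=c["k1"]; s=1.0
    for _ in range(20):
        s=1/(1+k*(x*x+y*y)*s*s)
    d=np.array([x*s,-y*s,-1.0]); return np.array(c["xyz"]),np.array(c["rotation"])@d
def onz(c,u,v,z):
    o,d=ray(c,u,v); return o+d*(z-o[2])/d[2]
def proj(c,p):
    K=np.array(c["K"]); q=np.array(c["rotation"]).T@(np.array(p)-np.array(c["xyz"]))
    a,b=q[0]/-q[2],-q[1]/-q[2]; f=1+c["k1"]*(a*a+b*b)
    return K[0,0]*a*f+K[0,2],K[1,1]*b*f+K[1,2]
E
python3 - <<'E'
from h import *
np.set_printoptions(precision=3,suppress=True)
for n in ["scene","top"]:
    c=cam(n); cv2.imwrite(f"pics/{n}0.png",c["image"]); print(n,np.array(c["xyz"]),c["K"][0],c["k1"]); print(np.array(c["rotation"]))
s=state(); print(s)
E
```

```text
pics
scene [-0.52   0.638  0.664] [444.55    0.    317.752] -0.020916352915310424
[[-0.492  0.399 -0.774]
 [-0.87  -0.202  0.449]
 [ 0.022  0.894  0.447]]
top [0.392 0.018 1.245] [423.286   0.    323.452] -0.1095711414530887
[[ 0.022  0.992 -0.121]
 [-1.     0.021 -0.01 ]
 [-0.007  0.121  0.993]]
{'time': 0.1, 'joint_positions': array([ 1.064,  0.384,  0.016,  1.371, -0.006,  1.388, -0.046]), 'dq': array([ 0.   , -0.001, -0.002, -0.003,  0.001,  0.001,  0.   ]), 'joint_torque': array([  0.005, -62.913,   0.849, -37.276,   0.017,   0.011,   0.   ]), 'position': array([ 0.268, -0.564,  0.209]), 'ee_rot': array([[ 0.429, -0.001,  0.903],
       [-0.903,  0.002,  0.429],
       [-0.002, -1.   , -0.   ]]), 'force': array([-0.014, -1.455, -0.167]), 'moment': array([0.007, 0.037, 0.029]), 'finger_gap': 0.08557282593993001}
```

View pics/scene0.png

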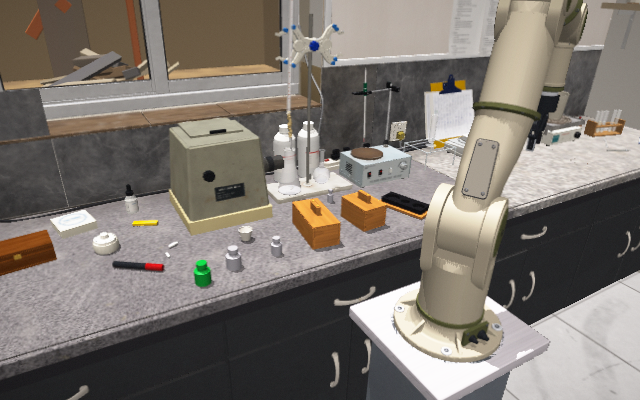

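View pics/top0.png

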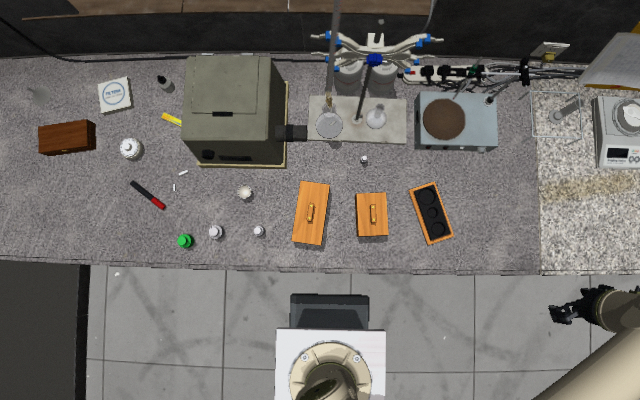

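```bash
python3 - <<'E'
from h import *
t=cv2.imread("pics/top0.png"); s=cv2.imread("pics/scene0.png")
a=cv2.resize(t[140:260,170:290],(400,400),interpolation=cv2.INTER_CUBIC)
b=cv2.resize(s[220:300,180:300],(400,267),interpolation=cv2.INTER_CUBIC)
d=cv2.resize(s[170:225,300:400],(400,220),interpolation=cv2.INTER_CUBIC)
e=cv2.resize(t[145:175,340:390],(400,240),interpolation=cv2.INTER_CUBIC)
im=np.zeros((600,800,3),np.uint8)
im[:400,:400]=cv2.resize(t[140:260,170:290],(400,400)); im[:267,400:]=b; im[270:490,400:]=d; im[400:600,:400]=e[:200]
cv2.imwrite("pics/crop1.png",im)
c=cam("top")
for n,u,v,z in [("green",185,240,.03),("A",215,231,.03),("B",258,230,.03),("C",364,159,.03),("cruc",245,192,.03),("long",311,212,.098),("short",372,214,.098),("base",431,213,.02)]:
    print(n,onz(c,u,v,z).round(3))
E
```

```text
green [0.399 0.429 0.03 ]
A [0.427 0.341 0.03 ]
B [0.433 0.216 0.03 ]
C [ 0.647 -0.086  0.03 ]
cruc [0.542 0.259 0.03 ]
long [0.483 0.062 0.098]
short [ 0.481 -0.103  0.098]
base [ 0.493 -0.284  0.02 ]
```

View pics/crop1.png

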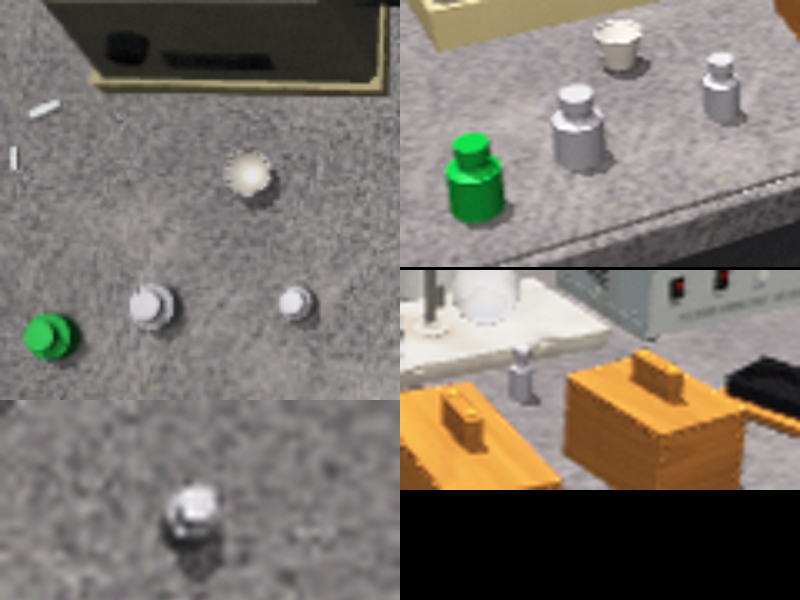

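A at (215,231) is about 14 px across, roughly 40 mm, so it is the large weight. B at (258,230) is about 11 px (30 mm), the medium one. C at (364,159) is about 7 px (20 mm), the small one. The green look-alike at (185,240) stays untouched. Next I'll measure the base and covers.

```bash
cat >> h.py <<'E'
def orange(img):
    h=cv2.cvtColor(img,cv2.COLOR_BGR2HSV); return cv2.inRange(h,(8,120,100),(25,255,255))
def rect(c,pts,z):
    w=np.array([onz(c,u,v,z)[:2] for u,v in pts.reshape(-1,2)],np.float32)
    (cx,cy),(a,b),t=cv2.minAreaRect(w*1000)
    if a<b: a,b,t=b,a,t+90
    return round(cx/1000,4),round(cy/1000,4),round(a),round(b),round((t+90)%180-90,1)
E
python3 - <<'E'
from h import *
np.set_printoptions(precision=3,suppress=True)
c=cam("top"); m=orange(c["image"])
cs,_=cv2.findContours(m,cv2.RETR_EXTERNAL,cv2.CHAIN_APPROX_NONE)
for k in cs:
    if cv2.contourArea(k)>400: print(cv2.boundingRect(k),cv2.contourArea(k),"z10",rect(c,k,.01),"z72",rect(c,k,.072))
g=cv2.cvtColor(c["image"],cv2.COLOR_BGR2GRAY); b=cv2.inRange(g,0,40); b[:170]=0;b[250:]=0;b[:,:400]=0;b[:,460:]=0
k=max(cv2.findContours(b,cv2.RETR_EXTERNAL,cv2.CHAIN_APPROX_NONE)[0],key=cv2.contourArea); print("black",rect(c,k,.025))
w=cam("wrist");s=state();R=np.array(s["ee_rot"])
print(R.T@(np.array(w["xyz"])-s["position"]), R.T@w["rotation"], w["K"][0],w["k1"])
E
```

```text
(356, 192, 33, 44) 1214.5 z10 (0.4885, -0.1124, 126, 88, 3.7) z72 (0.4837, -0.1059, 119, 84, 3.7)
(409, 182, 45, 63) 1555.5 z10 (0.4949, -0.2861, 171, 84, 19.5) z72 (0.4897, -0.2708, 163, 80, 19.5)
(291, 181, 39, 65) 1756.5 z10 (0.489, 0.0681, 181, 88, -7.1) z72 (0.4841, 0.0656, 171, 83, -7.1)
black (0.4964, -0.2851, 148, 63, 19.2)
[ 0.    -0.163  0.069] [[ 1.     0.    -0.   ]
 [-0.     0.27  -0.963]
 [-0.     0.963  0.27 ]] [342.582   0.    316.386] -0.02287604061942435
```

>>> send_rows([
  [1,0.25,0.25,0.05,0,0,0],
  [1,0.45,0.5,0.1,0,0,0],
  [1,0.7,0.75,0.2,0,0,0],
  [1,0.9,1,0.3,0,0,0],
  [1,0.9,1,0.3,0,0,0],
  [1,0.9,1,0.3,0,0,0],
  [1,0.9,1,0.3,0,0,0],
  [1,0.9,1,0.3,0,0,0],
  [1,0.9,1,0.3,0,0,0],
  [1,0.9,1,0.3,0,0,0],
])

```text
time: 1.5
position: [0.3762, -0.4446, 0.2457]
ee_rot: [[0.429, -0.0, 0.903], [-0.903, 0.0, 0.429], [-0.0, -1.0, 0.0]]
force: [0.1, 0.2, 0.1]
finger_gap: 0.0856
```

>>> send_rows([
  [1,0.25,0.25,0,0,0,0],
  [1,0.5,0.5,0,0,0,-0.05],
  [1,0.75,0.75,0,0,0,-0.1],
  [1,1,1,0,0,0,-0.1],
  [1,1,1,0,0,0,-0.1],
  [1,1,1,0,0,0,-0.1],
  [1,1,1,0,0,0,-0.1],
  [1,1,1,0,0,0,-0.1],
  [1,1,1,0,0,0,-0.1],
  [1,1,1,0,0,0,-0.1],
])

```text
time: 2.75
position: [0.4962, -0.3246, 0.2458]
ee_rot: [[0.332, 0.0, 0.943], [-0.943, 0.0, 0.332], [-0.0, -1.0, 0.0]]
force: [0.2, 0.0, -0.1]
finger_gap: 0.0851
```

```bash
python3 - <<'E'
from h import *
c=cam("wrist"); im=c["image"].copy(); print(state()["position"])
B=np.array([.4955,-.2855]); a=np.radians(19.4); ex=np.array([np.cos(a),np.sin(a)])
for i in(-1,0,1):
    p=B+i*.05*ex; u,v=proj(c,[*p,.025]); print(i,p.round(4),round(u),round(v)); cv2.circle(im,(int(u),int(v)),2,(0,0,255),-1)
cv2.imwrite("pics/w1.png",im)
E
```

```text
[ 0.49628923 -0.32452851  0.2457909 ]
-1 [ 0.4483 -0.3021] 284 197
0 [ 0.4955 -0.2855] 283 154
1 [ 0.5427 -0.2689] 282 108
```

View pics/w1.png

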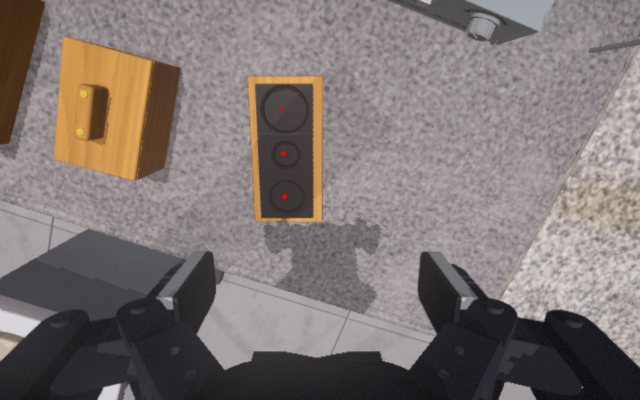

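```bash
python3 - <<'E'
from h import *
np.set_printoptions(precision=4,suppress=True)
c=cam("wrist"); m=orange(c["image"]); m[:,:235]=0; m[:,340:]=0; m[:60]=0; m[235:]=0
k=max(cv2.findContours(m,cv2.RETR_EXTERNAL,cv2.CHAIN_APPROX_NONE)[0],key=cv2.contourArea); print("rim",rect(c,k,.01))
g=cv2.cvtColor(c["image"],cv2.COLOR_BGR2GRAY)[60:235,235:340]
ho=cv2.HoughCircles(cv2.resize(g,None,fx=4,fy=4,interpolation=cv2.INTER_CUBIC),cv2.HOUGH_GRADIENT,1,120,param1=40,param2=18,minRadius=35,maxRadius=110)
for u,v,r in ho[0][:8]: print((u/4+235,v/4+60,r/4),onz(c,u/4+235,v/4+60,.025))
t=cam("top");s=cam("scene")
def tri(a,b):
    o1,d1=ray(t,*a);o2,d2=ray(s,*b); A=np.array([d1,-d2]).T; x=np.linalg.lstsq(A,o2-o1,rcond=None)[0]; return (o1+x[0]*d1+o2+x[1]*d2)/2, np.linalg.norm(o1+x[0]*d1-o2-x[1]*d2)
print("hub",tri((374,60),(314,46)),"C knob",tri((364.5,158),(330.5,189)))
for u,v in[(329,112),(361,120),(330,135),(377,125)]: print(onz(t,u,v,.03))
E
```

```text
rim (0.496, -0.288, 170, 83, 19.5)
(np.float32(284.125), np.float32(107.875), np.float32(23.625)) [ 0.5438 -0.2709  0.025 ]
(np.float32(308.875), np.float32(211.375), np.float32(14.125)) [ 0.4411 -0.3349  0.025 ]
hub (array([ 0.739 , -0.0641,  0.4963]), np.float64(0.0011440627813438927)) C knob (array([ 0.6461, -0.0862,  0.0465]), np.float64(0.0007376537832237179))
[0.7872 0.0192 0.03  ]
[ 0.7646 -0.0761  0.03  ]
[0.7168 0.0149 0.03  ]
[ 0.7504 -0.1237  0.03  ]
```

Wells seen at far (285,108) large, middle (286,154) small and near (288,196) medium. Base centre comes out near (0.496, −0.287), yaw 19.5°. Next is the small weight C at (0.646, −0.086), with a +30° turn to keep the camera clear of the stand.

>>> send_rows([
  [1,0.06,0.1,-0.05,0,0,0],
  [1,0.15,0.25,-0.1,0,0,0],
  [1,0.24,0.4,-0.15,0,0,0],
  [1,0.33,0.55,-0.2,0,0,0.05],
  [0.8,0.42,0.7,-0.25,0,0,0.1],
  [0.7,0.5,0.85,-0.3,0,0,0.15],
  [0.6,0.56,0.95,-0.35,0,0,0.2],
  [0.5,0.6,0.99,-0.35,0,0,0.25],
  [0.4,0.62,0.99,-0.35,0,0,0.25],
  [0.3,0.62,0.99,-0.35,0,0,0.25],
])

```text
time: 4.2
position: [0.5708, -0.2061, 0.2037]
ee_rot: [[0.565, -0.0, 0.825], [-0.825, -0.0, 0.565], [0.0, -1.0, -0.0]]
force: [0.3, -0.6, 0.3]
finger_gap: 0.0557
```

>>> send_rows([
  [0.2,0.06,0.1,0,0,0,0.02],
  [0.2,0.15,0.25,-0.1,0,0,0.05],
  [0.2,0.24,0.4,-0.15,0,0,0.1],
  [0.2,0.33,0.55,-0.2,0,0,0.15],
  [0.2,0.42,0.7,-0.25,0,0,0.2],
  [0.2,0.5,0.85,-0.3,0,0,0.25],
  [0.2,0.56,0.95,-0.35,0,0,0.25],
  [0.2,0.6,0.99,-0.35,0,0,0.25],
  [0.2,0.62,0.99,-0.35,0,0,0.25],
  [0.2,0.62,0.99,-0.35,0,0,0.25],
])

```text
time: 5.45
position: [0.6453, -0.0879, 0.1621]
ee_rot: [[0.759, 0.0, 0.652], [-0.652, -0.001, 0.759], [0.001, -1.0, -0.0]]
force: [0.1, 0.4, 0.2]
finger_gap: 0.0516
```

```bash
python3 - <<'E'
from h import *
c=cam("wrist"); im=c["image"].copy(); s=state(); print(s["position"],s["finger_gap"])
for p,col in[((.6461,-.0862,.046),(0,0,255)),((.6461,-.0862,0),(255,0,0)),(s["position"],(0,255,255))]:
    u,v=proj(c,p); print(u,v); cv2.circle(im,(int(u),int(v)),2,col,-1)
cv2.imwrite("pics/w2.png",im)
E
```

```text
[ 0.64518865 -0.08789445  0.16205315] 0.05102794357648756
314.93365378202935 184.59568865374354
315.0673163527546 173.45564003942488
315.10699261495665 241.07090547261424
```

View pics/w2.png

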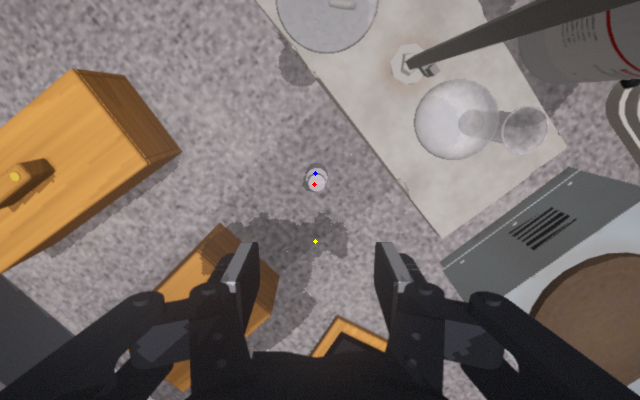

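>>> send_rows([
  [0.1,0.02,0.01,-0.1,0,0,0],
  [0,0.02,0.01,-0.25,0,0,0],
  [0,0.02,0.01,-0.4,0,0,0],
  [0,0.02,0.01,-0.55,0,0,0],
  [0,0.02,0.01,-0.7,0,0,0],
  [0,0.02,0.01,-0.8,0,0,0],
  [0,0.02,0.01,-0.9,0,0,0],
  [0,0.02,0.01,-1,0,0,0],
  [0,0.02,0.01,-1,0,0,0],
  [0,0.02,0.01,-1,0,0,0],
])

```text
time: 6.75
position: [0.648, -0.0856, 0.0422]
ee_rot: [[0.76, 0.001, 0.65], [-0.65, 0.0, 0.76], [0.001, -1.0, 0.001]]
force: [0.2, 0.2, 0.4]
finger_gap: 0.0428
```

>>> send_rows([
  [0,0,0,-0.1,0,0,0],
  [0,0,0,-0.2,0,0,0],
  [0,0,0,-0.235,0,0,0],
  [-0.3,0,0,-0.235,0,0,0],
  [-0.6,0,0,-0.235,0,0,0],
  [-1,0,0,-0.235,0,0,0],
  [-1,0,0,-0.235,0,0,0],
  [-1,0,0,-0.235,0,0,0],
  [-1,0,0,-0.235,0,0,0],
  [-1,0,0,-0.235,0,0,0],
])

```text
time: 8.0
position: [0.648, -0.0856, 0.0141]
ee_rot: [[0.76, 0.001, 0.65], [-0.65, -0.0, 0.76], [0.001, -1.0, 0.001]]
force: [-0.4, 1.2, 4.8]
finger_gap: 0.0115
```

```bash
python3 - <<'E'
from h import *
c=cam("wrist"); s=state(); print(s["position"],s["finger_gap"],s["force"])
d=cam("scene"); print(state()["finger_gap"])
im=np.zeros((560,800,3),np.uint8); im[:,:400]=cv2.resize(c["image"][100:380,220:420],(400,560)); 
im[:400,400:]=cv2.resize(d["image"][150:250,270:370],(400,400),interpolation=cv2.INTER_CUBIC)
cv2.imwrite("pics/w3.png",im)
E
```

```text
[ 0.64797239 -0.08559131  0.01411283] 0.011557851068849528 [-0.56612027  0.70602319  5.0454362 ]
0.01107946234814238
```

View pics/w3.png

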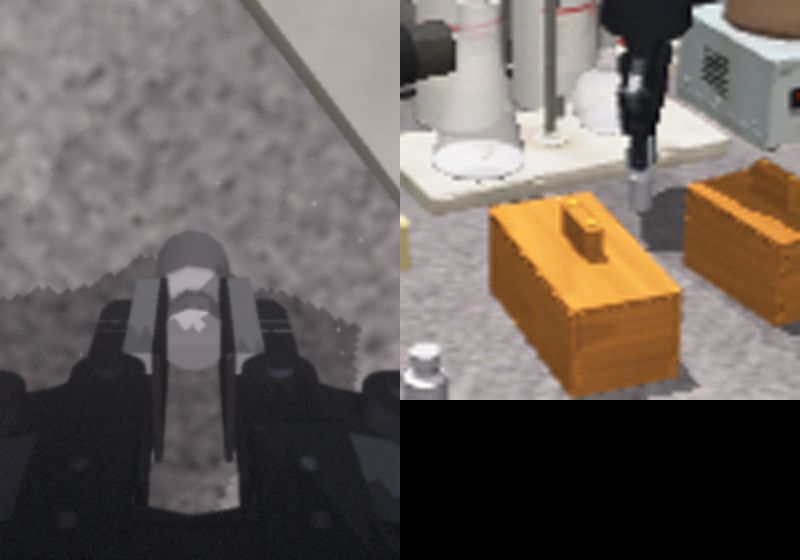

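>>> send_rows([
  [-1,0,0,0.1,0,0,0],
  [-1,0,0,0.25,0,0,0],
  [-1,0,0,0.4,0,0,0],
  [-1,0,0,0.55,0,0,0],
  [-1,0,0,0.7,0,0,0],
  [-1,0,0,0.8,0,0,0],
  [-1,0,0,0.9,0,0,0],
  [-1,0,0,1,0,0,0],
  [-1,0,0,1,0,0,0],
  [-1,0,0,1,0,0,0],
])

```text
time: 9.35
position: [0.6473, -0.0856, 0.133]
ee_rot: [[0.76, -0.001, 0.65], [-0.65, 0.0, 0.76], [-0.001, -1.0, -0.0]]
force: [-0.9, 0.2, -0.9]
finger_gap: 0.0115
```

```bash
python3 - <<'E'
from h import *
c=cam("wrist"); s=state(); print(s["position"],s["finger_gap"],s["force"])
d=cam("scene"); u,v=map(int,proj(d,s["position"])); print(u,v)
im=np.zeros((560,800,3),np.uint8); im[:,:400]=cv2.resize(c["image"][100:380,220:420],(400,560)); 
im[:400,400:]=cv2.resize(d["image"][v-40:v+40,u-40:u+40],(400,400),interpolation=cv2.INTER_CUBIC)
cv2.imwrite("pics/w4.png",im)
E
```

```text
[ 0.64717075 -0.08560555  0.13279918] 0.010917816923776056 [ 0.52929532  0.07994683 -1.05966617]
330 165
```

View pics/w4.png

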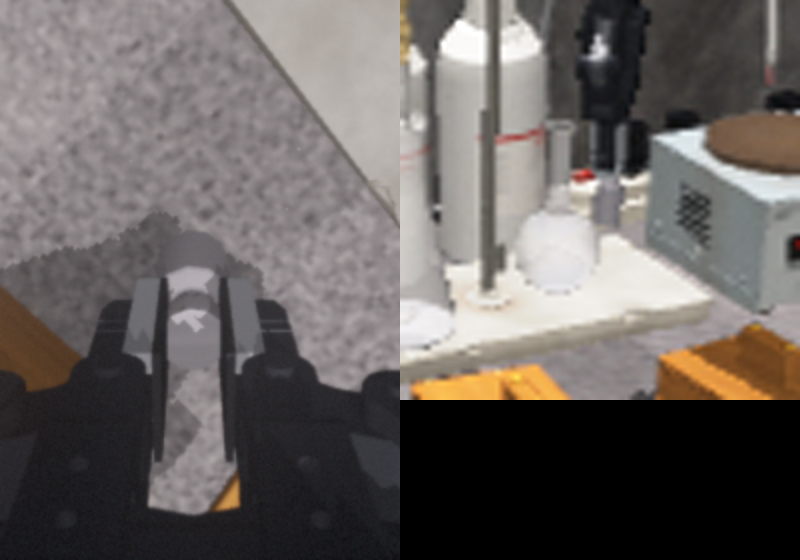

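>>> send_rows([
  [-1,-0.06,-0.08,0.1,0,0,-0.02],
  [-1,-0.15,-0.2,0.1,0,0,-0.05],
  [-1,-0.24,-0.32,0.1,0,0,-0.1],
  [-1,-0.33,-0.44,0.1,0,0,-0.15],
  [-1,-0.42,-0.56,0.1,0,0,-0.2],
  [-1,-0.5,-0.68,0.1,0,0,-0.25],
  [-1,-0.56,-0.76,0.1,0,0,-0.25],
  [-1,-0.6,-0.81,0.1,0,0,-0.25],
  [-1,-0.63,-0.84,0.1,0,0,-0.25],
  [-1,-0.63,-0.84,0.1,0,0,-0.25],
])

```text
time: 10.7
position: [0.572, -0.1863, 0.1456]
ee_rot: [[0.566, 0.0, 0.825], [-0.825, 0.0, 0.566], [-0.0, -1.0, 0.0]]
force: [0.4, -0.2, -1.1]
finger_gap: 0.0113
```

>>> send_rows([
  [-1,-0.06,-0.08,0,0,0,-0.02],
  [-1,-0.15,-0.2,-0.1,0,0,-0.05],
  [-1,-0.24,-0.32,-0.1,0,0,-0.1],
  [-1,-0.33,-0.44,-0.2,0,0,-0.15],
  [-1,-0.42,-0.56,-0.2,0,0,-0.2],
  [-1,-0.5,-0.68,-0.3,0,0,-0.25],
  [-1,-0.56,-0.76,-0.3,0,0,-0.25],
  [-1,-0.6,-0.81,-0.3,0,0,-0.25],
  [-1,-0.63,-0.84,-0.3,0,0,-0.25],
  [-1,-0.63,-0.84,-0.3,0,0,-0.25],
])

```text
time: 11.95
position: [0.4965, -0.2873, 0.1098]
ee_rot: [[0.333, 0.0, 0.943], [-0.943, -0.0, 0.333], [0.0, -1.0, 0.0]]
force: [-0.9, 0.3, -1.3]
finger_gap: 0.0114
```

```bash
python3 - <<'E'
from h import *
c=cam("wrist"); s=state(); print(s["position"],s["finger_gap"],s["force"])
R=s["ee_rot"]; p=s["position"]
m=orange(c["image"])
im=c["image"].copy()
k=max(cv2.findContours(m[:, 200:450].copy(),cv2.RETR_EXTERNAL,cv2.CHAIN_APPROX_NONE)[0],key=cv2.contourArea)+[200,0]
print("rim",rect(c,k,.01),cv2.boundingRect(k))
for q,col in[((.496,-.287,.025),(0,0,255)),((p[0],p[1],p[2]+.032),(0,255,255)),((p[0],p[1],p[2]-.014),(255,255,0))]:
    u,v=proj(c,q); print(u,v); cv2.circle(im,(int(u),int(v)),1,col,-1)
cv2.imwrite("pics/w5.png",cv2.resize(im[60:360,160:480],(800,750))[:600])
E
```

```text
[ 0.4967529  -0.28691729  0.10984432] 0.011138452467735156 [-0.09007039 -0.00771163 -1.34534067]
rim (0.5082, -0.2833, 143, 83, 19.5) (260, 81, 113, 180)
315.4881807845395 197.49802321301803
315.4282378108786 270.14105478039755
315.58241145044474 230.7687217667722
```

View pics/w5.png

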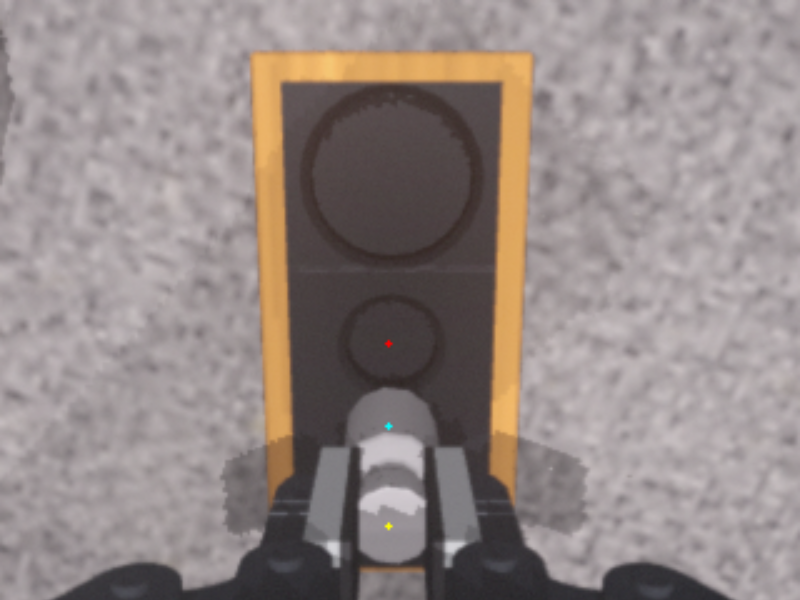

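Well centre at crop (391,342) matches the prediction (388,343), and the held weight is upright and in line with it, so I'm lowering.

>>> send_rows([
  [-1,0,0,-0.15,0,0,0],
  [-1,0,0,-0.3,0,0,0],
  [-1,0,0,-0.4,0,0,0],
  [-1,0,0,-0.5,0,0,0],
  [-1,0,0,-0.58,0,0,0],
  [-1,0,0,-0.64,0,0,0],
  [-1,0,0,-0.67,0,0,0],
  [-1,0,0,-0.68,0,0,0],
  [-1,0,0,-0.68,0,0,0],
  [-1,0,0,-0.68,0,0,0],
])

```text
time: 13.25
position: [0.4966, -0.2873, 0.0284]
ee_rot: [[0.333, 0.001, 0.943], [-0.943, -0.0, 0.333], [0.0, -1.0, 0.0]]
force: [0.6, 0.5, -0.8]
finger_gap: 0.011
```

>>> send_rows([
  [-0.6,0,0,0,0,0,0],
  [-0.3,0,0,0,0,0,0],
  [0,0,0,0,0,0,0],
  [0,0,0,0,0,0,0],
  [0,0,0,0,0,0,0],
  [0,0,0,0.1,0,0,0],
  [0,0,0,0.3,0,0,0],
  [0,0,0,0.6,0,0,0],
  [0,0,0,0.9,0,0,0],
  [0,0,0,1,0,0,0],
])

```text
time: 14.5
position: [0.4978, -0.2879, 0.1515]
ee_rot: [[0.333, 0.004, 0.943], [-0.943, -0.002, 0.333], [0.004, -1.0, 0.003]]
force: [0.3, -0.6, -0.5]
finger_gap: 0.043
```

```bash
python3 - <<'E'
from h import *
np.set_printoptions(precision=4,suppress=True)
c=cam("wrist"); t=cam("top"); s=cam("scene")
A=c["image"][100:260,230:400]; cv2.imwrite("pics/w6.png",cv2.resize(A,None,fx=3,fy=3))
for n,x,y in[("A",215,231),("B",258,230)]:
    for cc,img,(u,v),h in[("top",t,(x,y),12),]:
        pass
im=np.zeros((400,800,3),np.uint8)
im[:,:400]=cv2.resize(t["image"][205:255,200:280],(400,250),interpolation=cv2.INTER_CUBIC)[:400] if 0 else 0
a=cv2.resize(t["image"][210:250,200:280],(800,400),interpolation=cv2.INTER_CUBIC)
b=cv2.resize(s["image"][230:280,215:295],(800,500),interpolation=cv2.INTER_CUBIC)[:400]
o=np.vstack([cv2.resize(a,(400,200)),cv2.resize(b,(400,200))]); 
o=np.hstack([cv2.resize(A,(425,400)),o[:, :375]]); cv2.imwrite("pics/w6.png",o)
E
```

```text
(no output)
```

View pics/w6.png

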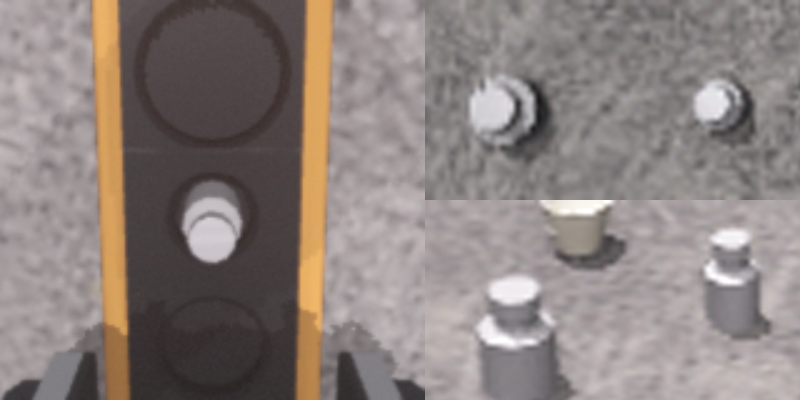

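```bash
cat >> h.py <<'E'
def tri(t,s,a,b):
    o1,d1=ray(t,*a);o2,d2=ray(s,*b); x=np.linalg.lstsq(np.array([d1,-d2]).T,o2-o1,rcond=None)[0]
    return ((o1+x[0]*d1+o2+x[1]*d2)/2).round(4), np.linalg.norm(o1+x[0]*d1-o2-x[1]*d2).round(4)
E
python3 - <<'E'
from h import *
t=cam("top"); s=cam("scene")
print("A",tri(t,s,(213.4,231.6),(232.8,247.6)),onz(t,213.4,231.6,.058))
print("B",tri(t,s,(257.6,230.8),(276.6,237.4)),onz(t,257.6,230.8,.052), state()["position"])
E
```

```text
A (array([0.4244, 0.3383, 0.0578]), np.float64(0.0002)) [0.42441406 0.33835916 0.058     ]
B (array([0.4299, 0.2134, 0.0514]), np.float64(0.0009)) [0.43007738 0.21364396 0.052     ] [ 0.49560794 -0.28683089  0.14656317]
```

>>> send_rows([
  [0.2,0,0.05,0.05,0,0,0],
  [0.2,-0.02,0.15,0.1,0,0,0],
  [0.2,-0.03,0.25,0.1,0,0,0],
  [0.2,-0.04,0.35,0.1,0,0,0],
  [0.2,-0.06,0.45,0.1,0,0,0],
  [0.2,-0.07,0.55,0.1,0,0,0],
  [0.2,-0.08,0.65,0.1,0,0,0],
  [0.2,-0.1,0.75,0.1,0,0,0],
  [0.2,-0.12,0.9,0.1,0,0,0],
  [0.2,-0.13,1,0.1,0,0,0],
])

```text
time: 16.0
position: [0.4807, -0.1656, 0.16]
ee_rot: [[0.334, 0.0, 0.943], [-0.943, 0.0, 0.334], [-0.0, -1.0, 0.0]]
force: [0.1, -0.7, 0.1]
finger_gap: 0.0511
```

>>> send_rows([
  [0.2,0,0.1,0,0,0,0],
  [0.2,-0.02,0.2,0,0,0,0],
  [0.2,-0.03,0.3,0,0,0,0],
  [0.2,-0.04,0.4,0,0,0,0],
  [0.2,-0.06,0.5,0,0,0,0],
  [0.2,-0.07,0.6,0,0,0,0],
  [0.2,-0.08,0.7,0,0,0,0],
  [0.2,-0.1,0.8,0,0,0,0],
  [0.2,-0.12,0.9,0,0,0,0],
  [0.2,-0.13,1,0,0,0,0],
])

```text
time: 17.25
position: [0.465, -0.0465, 0.16]
ee_rot: [[0.333, 0.0, 0.943], [-0.943, 0.0, 0.333], [-0.0, -1.0, 0.0]]
force: [-0.0, -0.3, -0.6]
finger_gap: 0.051
```

>>> send_rows([
  [0.2,0,0.1,0,0,0,0],
  [0.2,-0.02,0.2,0,0,0,0],
  [0.2,-0.03,0.3,0,0,0,0],
  [0.2,-0.04,0.4,0,0,0,0],
  [0.2,-0.06,0.5,0,0,0,0],
  [0.2,-0.07,0.6,0,0,0,0],
  [0.2,-0.08,0.7,0,0,0,0],
  [0.2,-0.1,0.8,0,0,0,0],
  [0.2,-0.12,0.9,0,0,0,0],
  [0.2,-0.13,1,0,0,0,0],
])

```text
time: 18.5
position: [0.4494, 0.0736, 0.16]
ee_rot: [[0.333, 0.0, 0.943], [-0.943, 0.0, 0.333], [-0.0, -1.0, 0.0]]
force: [-0.3, 0.3, -0.4]
finger_gap: 0.0508
```

>>> send_rows([
  [0.2,0,0.1,0,0,0,0],
  [0.2,-0.02,0.2,0,0,0,0],
  [0.2,-0.03,0.3,0,0,0,0],
  [0.2,-0.04,0.4,0,0,0,0],
  [0.2,-0.06,0.5,0,0,0,0],
  [0.2,-0.07,0.6,0,0,0,0],
  [0.2,-0.08,0.7,0,0,0,0],
  [0.2,-0.1,0.8,0,0,0,0],
  [0.2,-0.12,0.9,0,0,0,0],
  [0.2,-0.13,1,0,0,0,0],
])

```text
time: 19.75
position: [0.4338, 0.1936, 0.16]
ee_rot: [[0.333, 0.0, 0.943], [-0.943, 0.0, 0.333], [0.0, -1.0, 0.0]]
force: [-0.1, 0.3, 0.2]
finger_gap: 0.0512
```

>>> send_rows([
  [0.2,-0.02,0.08,-0.05,0,0,0],
  [0.2,-0.03,0.166,-0.1,0,0,0],
  [0.2,-0.03,0.166,-0.2,0,0,0],
  [0.2,-0.03,0.166,-0.35,0,0,0],
  [0.2,-0.03,0.166,-0.5,0,0,0],
  [0.2,-0.03,0.166,-0.65,0,0,0],
  [0.2,-0.03,0.166,-0.75,0,0,0],
  [0.2,-0.03,0.166,-0.85,0,0,0],
  [0.2,-0.03,0.166,-0.95,0,0,0],
  [0.2,-0.03,0.166,-1,0,0,0],
])

```text
time: 21.0
position: [0.4301, 0.2126, 0.0392]
ee_rot: [[0.333, -0.001, 0.943], [-0.943, -0.0, 0.333], [-0.0, -1.0, -0.001]]
force: [0.0, -0.2, 1.1]
finger_gap: 0.0512
```

>>> send_rows([
  [0.2,0,0,-0.1,0,0,0],
  [0.2,0,0,-0.2,0,0,0],
  [0.2,0,0,-0.21,0,0,0],
  [0,0,0,-0.21,0,0,0],
  [-0.4,0,0,-0.21,0,0,0],
  [-1,0,0,-0.21,0,0,0],
  [-1,0,0,-0.21,0,0,0],
  [-1,0,0,-0.21,0,0,0],
  [-1,0,0,-0.21,0,0,0],
  [-1,0,0,-0.21,0,0,0],
])

```text
time: 22.25
position: [0.4309, 0.2131, 0.0153]
ee_rot: [[0.333, 0.001, 0.943], [-0.943, 0.001, 0.333], [-0.0, -1.0, 0.001]]
force: [-1.4, 0.6, 5.0]
finger_gap: 0.0177
```

>>> send_rows([
  [-1,0,0,0.1,0,0,0],
  [-1,0,0,0.2,0,0,0],
  [-1,0,0,0.35,0,0,0],
  [-1,0,0,0.5,0,0,0],
  [-1,0,0,0.65,0,0,0],
  [-1,0,0,0.75,0,0,0],
  [-1,0,0,0.85,0,0,0],
  [-1,0,0,0.95,0,0,0],
  [-1,0,0,1,0,0,0],
  [-1,0,0,1,0,0,0],
])

```text
time: 23.5
position: [0.4306, 0.2128, 0.1351]
ee_rot: [[0.333, 0.001, 0.943], [-0.943, 0.0, 0.333], [-0.0, -1.0, 0.001]]
force: [0.5, -0.4, -1.6]
finger_gap: 0.0173
```

>>> send_rows([
  [-1,0,-0.05,0.05,0,0,0],
  [-1,0.02,-0.15,0.1,0,0,0],
  [-1,0.03,-0.25,0.15,0,0,0],
  [-1,0.04,-0.35,0.15,0,0,0],
  [-1,0.06,-0.45,0.15,0,0,0],
  [-1,0.07,-0.55,0.15,0,0,0],
  [-1,0.08,-0.65,0.15,0,0,0],
  [-1,0.1,-0.75,0.15,0,0,0],
  [-1,0.12,-0.9,0.15,0,0,0],
  [-1,0.12,-1,0.15,0,0,0],
])

```text
time: 24.75
position: [0.445, 0.0915, 0.1527]
ee_rot: [[0.332, -0.0, 0.943], [-0.943, 0.0, 0.332], [-0.0, -1.0, -0.0]]
force: [0.0, 0.5, -2.5]
finger_gap: 0.0172
```

>>> send_rows([
  [-1,0,-0.1,0,0,0,0],
  [-1,0.02,-0.2,0,0,0,0],
  [-1,0.03,-0.3,0,0,0,0],
  [-1,0.04,-0.4,0,0,0,0],
  [-1,0.06,-0.5,0,0,0,0],
  [-1,0.07,-0.6,0,0,0,0],
  [-1,0.08,-0.7,0,0,0,0],
  [-1,0.1,-0.8,0,0,0,0],
  [-1,0.1,-0.9,0,0,0,0],
  [-1,0.1,-1,0,0,0,0],
])

```text
time: 26.0
position: [0.4568, -0.0281, 0.1528]
ee_rot: [[0.333, -0.0, 0.943], [-0.943, 0.0, 0.333], [-0.0, -1.0, -0.0]]
force: [-0.3, -0.6, -2.1]
finger_gap: 0.0174
```

>>> send_rows([
  [-1,0,-0.1,0,0,0,0],
  [-1,0,-0.2,0,0,0,0],
  [-1,0,-0.3,0,0,0,0],
  [-1,0,-0.4,0,0,0,0],
  [-1,0,-0.5,0,0,0,0],
  [-1,0,-0.6,0,0,0,0],
  [-1,0,-0.7,0,0,0,0],
  [-1,0,-0.8,0,0,0,0],
  [-1,0,-0.9,0,0,0,0],
  [-1,0,-1,0,0,0,0],
])

```text
time: 27.25
position: [0.4568, -0.1481, 0.1528]
ee_rot: [[0.333, 0.0, 0.943], [-0.943, 0.0, 0.333], [-0.0, -1.0, 0.0]]
force: [-0.1, 0.1, -1.5]
finger_gap: 0.0173
```

>>> send_rows([
  [-1,0,-0.1,0,0,0,0],
  [-1,0,-0.2,0,0,0,0],
  [-1,0,-0.3,0,0,0,0],
  [-1,0,-0.4,0,0,0,0],
  [-1,-0.01,-0.5,0,0,0,0],
  [-1,-0.02,-0.6,0,0,0,0],
  [-1,-0.03,-0.7,0,0,0,0],
  [-1,-0.04,-0.8,0,0,0,0],
  [-1,-0.05,-0.9,0,0,0,0],
  [-1,-0.05,-1,0,0,0,0],
])

```text
time: 28.5
position: [0.4507, -0.2681, 0.1528]
ee_rot: [[0.333, -0.0, 0.943], [-0.943, 0.0, 0.333], [-0.0, -1.0, -0.0]]
force: [0.4, 0.6, -1.7]
finger_gap: 0.0174
```

>>> send_rows([
  [-1,0,-0.05,-0.05,0,0,0],
  [-1,-0.01,-0.15,-0.1,0,0,0],
  [-1,-0.02,-0.2,-0.2,0,0,0],
  [-1,-0.02,-0.25,-0.3,0,0,0],
  [-1,-0.02,-0.295,-0.4,0,0,0],
  [-1,-0.02,-0.295,-0.44,0,0,0],
  [-1,-0.02,-0.295,-0.44,0,0,0],
  [-1,-0.02,-0.295,-0.44,0,0,0],
  [-1,-0.02,-0.295,-0.44,0,0,0],
  [-1,-0.02,-0.295,-0.44,0,0,0],
])

```text
time: 29.75
position: [0.4486, -0.3027, 0.1003]
ee_rot: [[0.333, 0.001, 0.943], [-0.943, -0.0, 0.333], [0.0, -1.0, 0.0]]
force: [-0.3, -0.6, -1.5]
finger_gap: 0.0176
```

```bash
python3 - <<'E'
from h import *
c=cam("wrist"); s=state(); p=s["position"]; print(p)
im=c["image"].copy()
for q,col in[((.4488,-.3036,.025),(0,0,255)),((p[0],p[1],p[2]+.037),(0,255,255)),((p[0],p[1],p[2]-.015),(255,255,0))]:
    u,v=proj(c,q); print(u,v); cv2.circle(im,(int(u),int(v)),1,col,-1)
cv2.imwrite("pics/w7.png",cv2.resize(im[60:300,160:480],(800,600)))
E
```

```text
[ 0.44854227 -0.30271446  0.10023278]
317.2843452789508 200.65288592049455
316.0067732667992 276.67740503106853
316.01196931134217 230.7267309729781
```

View pics/w7.png

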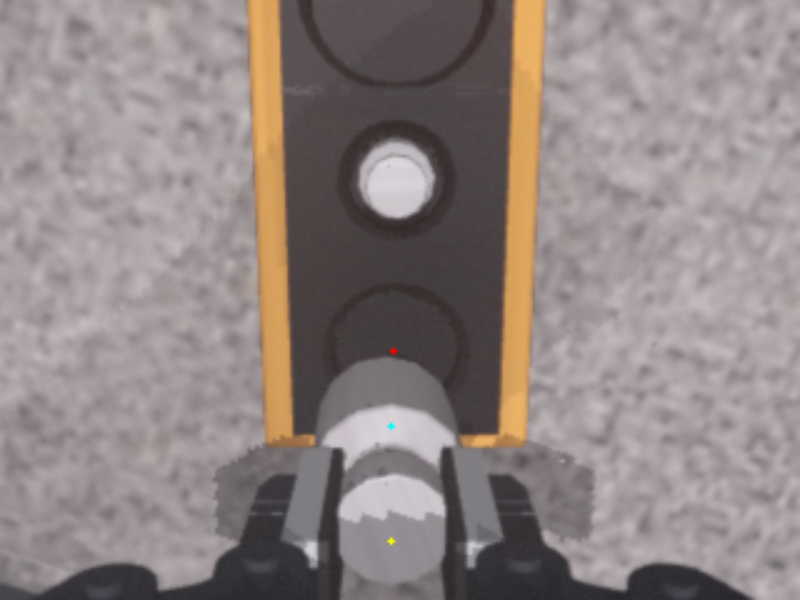

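>>> send_rows([
  [-1,0.005,-0.013,-0.1,0,0,0],
  [-1,0.005,-0.013,-0.22,0,0,0],
  [-1,0.005,-0.013,-0.33,0,0,0],
  [-1,0.005,-0.013,-0.42,0,0,0],
  [-1,0.005,-0.013,-0.5,0,0,0],
  [-1,0.005,-0.013,-0.55,0,0,0],
  [-1,0.005,-0.013,-0.58,0,0,0],
  [-1,0.005,-0.013,-0.59,0,0,0],
  [-1,0.005,-0.013,-0.59,0,0,0],
  [-1,0.005,-0.013,-0.59,0,0,0],
])

```text
time: 31.05
position: [0.4492, -0.3044, 0.0295]
ee_rot: [[0.333, 0.001, 0.943], [-0.943, -0.0, 0.333], [0.0, -1.0, 0.0]]
force: [-0.7, -0.5, -1.6]
finger_gap: 0.0177
```

>>> send_rows([
  [-0.6,0,0,0,0,0,0],
  [-0.3,0,0,0,0,0,0],
  [0.2,0,0,0,0,0,0],
  [0.2,0,0,0,0,0,0],
  [0.2,0,0,0,0,0,0],
  [0.2,0,0,0.1,0,0,0],
  [0.2,0,0,0.3,0,0,0],
  [0.2,0,0,0.6,0,0,0],
  [0.2,0,0,0.9,0,0,0],
  [0.2,0,0,1,0,0,0],
])

```text
time: 32.3
position: [0.4503, -0.305, 0.1525]
ee_rot: [[0.333, 0.004, 0.943], [-0.943, -0.003, 0.333], [0.004, -1.0, 0.003]]
force: [-0.2, -0.5, -0.2]
finger_gap: 0.0513
```

```bash
python3 - <<'E'
from h import *
c=cam("wrist"); print(state()["position"],state()["finger_gap"])
cv2.imwrite("pics/w8.png",cv2.resize(c["image"][60:300,200:440],(500,500)))
E
```

```text
[ 0.45031829 -0.30506145  0.15273148] 0.05111972255769467
```

View pics/w8.png

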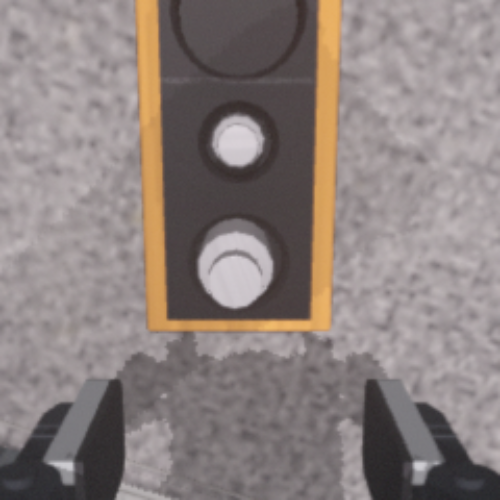

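>>> send_rows([
  [0.35,0,0.05,0.05,0,0,0],
  [0.35,0.02,0.15,0.1,0,0,0],
  [0.35,0.03,0.25,0.1,0,0,0],
  [0.35,0.04,0.35,0.1,0,0,0],
  [0.35,0.06,0.45,0.1,0,0,0],
  [0.35,0.07,0.55,0.1,0,0,0],
  [0.35,0.08,0.65,0.1,0,0,0],
  [0.35,0.1,0.75,0.1,0,0,0],
  [0.35,0.1,0.9,0.1,0,0,0],
  [0.35,0.1,1,0.1,0,0,0],
])

```text
time: 33.6
position: [0.4611, -0.1827, 0.1612]
ee_rot: [[0.334, 0.0, 0.943], [-0.943, 0.0, 0.334], [-0.0, -1.0, 0.0]]
force: [-0.4, -0.4, -0.7]
finger_gap: 0.0577
```

>>> send_rows([
  [0.35,0,0.1,0,0,0,0],
  [0.35,0,0.2,0,0,0,0],
  [0.35,0,0.3,0,0,0,0],
  [0.35,0,0.4,0,0,0,0],
  [0.35,0,0.5,0,0,0,0],
  [0.35,0,0.6,0,0,0,0],
  [0.35,0,0.7,0,0,0,0],
  [0.35,0,0.8,0,0,0,0],
  [0.35,0,0.9,0,0,0,0],
  [0.35,0,1,0,0,0,0],
])

```text
time: 34.85
position: [0.461, -0.0635, 0.1612]
ee_rot: [[0.333, 0.0, 0.943], [-0.943, 0.0, 0.333], [-0.0, -1.0, 0.0]]
force: [-0.5, -0.0, 0.6]
finger_gap: 0.0574
```

>>> send_rows([
  [0.35,0,0.1,0,0,0,0],
  [0.35,0,0.2,0,0,0,0],
  [0.35,0,0.3,0,0,0,0],
  [0.35,0,0.4,0,0,0,0],
  [0.35,0,0.5,0,0,0,0],
  [0.35,0,0.6,0,0,0,0],
  [0.35,0,0.7,0,0,0,0],
  [0.35,0,0.8,0,0,0,0],
  [0.35,0,0.9,0,0,0,0],
  [0.35,0,1,0,0,0,0],
])

```text
time: 36.1
position: [0.461, 0.0565, 0.1612]
ee_rot: [[0.333, 0.0, 0.943], [-0.943, 0.0, 0.333], [-0.0, -1.0, 0.0]]
force: [-0.3, -0.0, 0.3]
finger_gap: 0.0576
```

>>> send_rows([
  [0.35,-0.01,0.1,0,0,0,0],
  [0.35,-0.02,0.2,0,0,0,0],
  [0.35,-0.03,0.3,0,0,0,0],
  [0.35,-0.04,0.4,0,0,0,0],
  [0.35,-0.05,0.5,0,0,0,0],
  [0.35,-0.06,0.6,0,0,0,0],
  [0.35,-0.07,0.7,0,0,0,0],
  [0.35,-0.08,0.8,0,0,0,0],
  [0.35,-0.09,0.9,0,0,0,0],
  [0.35,-0.1,1,0,0,0,0],
])

```text
time: 37.35
position: [0.4489, 0.1765, 0.1612]
ee_rot: [[0.333, 0.0, 0.943], [-0.943, 0.0, 0.333], [-0.0, -1.0, 0.0]]
force: [-0.5, -0.1, -0.0]
finger_gap: 0.0573
```

>>> send_rows([
  [0.35,-0.01,0.1,0,0,0,0],
  [0.35,-0.02,0.2,0,0,0,0],
  [0.35,-0.03,0.3,0,0,0,0],
  [0.35,-0.04,0.4,0,0,0,0],
  [0.35,-0.05,0.5,0,0,0,0],
  [0.35,-0.06,0.6,0,0,0,0],
  [0.35,-0.07,0.7,0,0,0,0],
  [0.35,-0.08,0.8,0,0,0,0],
  [0.35,-0.09,0.9,0,0,0,0],
  [0.35,-0.1,1,0,0,0,0],
])

```text
time: 38.6
position: [0.4369, 0.2965, 0.1611]
ee_rot: [[0.333, 0.0, 0.943], [-0.943, 0.0, 0.333], [-0.0, -1.0, 0.0]]
force: [-0.4, 1.3, -0.0]
finger_gap: 0.0576
```

>>> send_rows([
  [0.35,-0.03,0.1,0,0,0,0],
  [0.35,-0.06,0.2,-0.05,0,0,0],
  [0.35,-0.1,0.346,-0.1,0,0,0],
  [0.35,-0.104,0.346,-0.25,0,0,0],
  [0.35,-0.104,0.346,-0.4,0,0,0],
  [0.35,-0.104,0.346,-0.55,0,0,0],
  [0.35,-0.104,0.346,-0.7,0,0,0],
  [0.35,-0.104,0.346,-0.85,0,0,0],
  [0.35,-0.104,0.346,-0.95,0,0,0],
  [0.35,-0.104,0.346,-1,0,0,0],
])

```text
time: 39.85
position: [0.4243, 0.3371, 0.0403]
ee_rot: [[0.333, -0.001, 0.943], [-0.943, -0.0, 0.333], [0.0, -1.0, -0.001]]
force: [0.3, -0.6, 0.1]
finger_gap: 0.0578
```

>>> send_rows([
  [0.35,0,0,-0.1,0,0,0],
  [0.35,0,0,-0.18,0,0,0],
  [0.35,0,0,-0.18,0,0,0],
  [0.1,0,0,-0.18,0,0,0],
  [-0.4,0,0,-0.18,0,0,0],
  [-1,0,0,-0.18,0,0,0],
  [-1,0,0,-0.18,0,0,0],
  [-1,0,0,-0.18,0,0,0],
  [-1,0,0,-0.18,0,0,0],
  [-1,0,0,-0.18,0,0,0],
])

```text
time: 41.1
position: [0.4248, 0.338, 0.0203]
ee_rot: [[0.333, 0.001, 0.943], [-0.943, 0.001, 0.333], [-0.001, -1.0, 0.001]]
force: [-1.8, 1.6, 5.4]
finger_gap: 0.0236
```

>>> send_rows([
  [-1,0,0,0.1,0,0,0],
  [-1,0,0,0.2,0,0,0],
  [-1,0,0,0.35,0,0,0],
  [-1,0,0,0.5,0,0,0],
  [-1,0,0,0.65,0,0,0],
  [-1,0,0,0.75,0,0,0],
  [-1,0,0,0.85,0,0,0],
  [-1,0,0,0.95,0,0,0],
  [-1,0,0,1,0,0,0],
  [-1,0,0,1,0,0,0],
])

```text
time: 42.35
position: [0.4247, 0.3374, 0.1399]
ee_rot: [[0.333, 0.001, 0.943], [-0.943, 0.0, 0.333], [-0.0, -1.0, 0.001]]
force: [0.2, 0.4, -4.3]
finger_gap: 0.0235
```

>>> send_rows([
  [-1,0.01,-0.05,0.05,0,0,0],
  [-1,0.03,-0.15,0.1,0,0,0],
  [-1,0.05,-0.25,0.15,0,0,0],
  [-1,0.07,-0.35,0.15,0,0,0],
  [-1,0.09,-0.45,0.15,0,0,0],
  [-1,0.11,-0.55,0.15,0,0,0],
  [-1,0.13,-0.65,0.15,0,0,0],
  [-1,0.15,-0.75,0.15,0,0,0],
  [-1,0.18,-0.9,0.15,0,0,0],
  [-1,0.2,-1,0.15,0,0,0],
])

```text
time: 43.6
position: [0.4488, 0.216, 0.1575]
ee_rot: [[0.332, 0.0, 0.943], [-0.943, -0.0, 0.332], [0.0, -1.0, -0.0]]
force: [0.9, 0.1, -4.8]
finger_gap: 0.0235
```

>>> send_rows([
  [-1,0.02,-0.1,0,0,0,0],
  [-1,0.04,-0.2,0,0,0,0],
  [-1,0.06,-0.3,0,0,0,0],
  [-1,0.08,-0.4,0,0,0,0],
  [-1,0.1,-0.5,0,0,0,0],
  [-1,0.12,-0.6,0,0,0,0],
  [-1,0.14,-0.7,0,0,0,0],
  [-1,0.16,-0.8,0,0,0,0],
  [-1,0.18,-0.9,0,0,0,0],
  [-1,0.2,-1,0,0,0,0],
])

```text
time: 44.85
position: [0.4727, 0.0965, 0.1576]
ee_rot: [[0.333, 0.0, 0.943], [-0.943, 0.0, 0.333], [-0.0, -1.0, 0.0]]
force: [0.0, -1.2, -5.2]
finger_gap: 0.0232
```

>>> send_rows([
  [-1,0.02,-0.1,0,0,0,0],
  [-1,0.04,-0.2,0,0,0,0],
  [-1,0.06,-0.3,0,0,0,0],
  [-1,0.08,-0.4,0,0,0,0],
  [-1,0.1,-0.5,0,0,0,0],
  [-1,0.12,-0.6,0,0,0,0],
  [-1,0.14,-0.7,0,0,0,0],
  [-1,0.16,-0.8,0,0,0,0],
  [-1,0.18,-0.9,0,0,0,0],
  [-1,0.2,-1,0,0,0,0],
])

```text
time: 46.1
position: [0.4967, -0.0235, 0.1576]
ee_rot: [[0.333, 0.0, 0.943], [-0.943, 0.0, 0.333], [-0.0, -1.0, 0.0]]
force: [-0.5, 0.0, -4.6]
finger_gap: 0.0234
```

>>> send_rows([
  [-1,0.02,-0.1,0,0,0,0],
  [-1,0.04,-0.2,0,0,0,0],
  [-1,0.06,-0.3,0,0,0,0],
  [-1,0.08,-0.4,0,0,0,0],
  [-1,0.1,-0.5,0,0,0,0],
  [-1,0.12,-0.6,0,0,0,0],
  [-1,0.14,-0.7,0,0,0,0],
  [-1,0.16,-0.8,0,0,0,0],
  [-1,0.18,-0.9,0,0,0,0],
  [-1,0.2,-1,0,0,0,0],
])

```text
time: 47.35
position: [0.5206, -0.1435, 0.1576]
ee_rot: [[0.333, -0.0, 0.943], [-0.943, 0.0, 0.333], [-0.0, -1.0, 0.0]]
force: [0.3, 0.3, -4.3]
finger_gap: 0.0232
```

>>> send_rows([
  [-1,0.02,-0.1,0,0,0,0],
  [-1,0.04,-0.2,0,0,0,0],
  [-1,0.06,-0.3,0,0,0,0],
  [-1,0.08,-0.4,0,0,0,0],
  [-1,0.1,-0.5,0,0,0,0],
  [-1,0.12,-0.6,0,0,0,0],
  [-1,0.14,-0.7,0,0,0,0],
  [-1,0.16,-0.8,0,0,0,0],
  [-1,0.18,-0.9,0,0,0,0],
  [-1,0.2,-1,0,0,0,0],
])

```text
time: 48.6
position: [0.5446, -0.2635, 0.1575]
ee_rot: [[0.333, -0.0, 0.943], [-0.943, 0.0, 0.333], [-0.0, -1.0, -0.0]]
force: [0.6, -0.1, -3.9]
finger_gap: 0.0233
```

>>> send_rows([
  [-1,0,-0.05,-0.05,0,0,0],
  [-1,-0.008,-0.069,-0.1,0,0,0],
  [-1,-0.008,-0.069,-0.2,0,0,0],
  [-1,-0.008,-0.069,-0.3,0,0,0],
  [-1,-0.008,-0.069,-0.4,0,0,0],
  [-1,-0.008,-0.069,-0.4,0,0,0],
  [-1,-0.008,-0.069,-0.4,0,0,0],
  [-1,-0.008,-0.069,-0.4,0,0,0],
  [-1,-0.008,-0.069,-0.4,0,0,0],
  [-1,-0.008,-0.069,-0.4,0,0,0],
])

```text
time: 49.85
position: [0.5437, -0.2711, 0.1099]
ee_rot: [[0.333, 0.0, 0.943], [-0.943, -0.0, 0.333], [0.0, -1.0, 0.0]]
force: [-0.0, -0.1, -5.5]
finger_gap: 0.0234
```

```bash
python3 - <<'E'
from h import *
c=cam("wrist"); s=state(); p=s["position"]; print(p)
im=c["image"].copy()
for q,col in[((.5437,-.2718,.025),(0,0,255)),((p[0],p[1],p[2]+.038),(0,255,255)),((p[0],p[1],p[2]-.020),(255,255,0))]:
    u,v=proj(c,q); print((u-160)*2.5,(v-60)*2.5); cv2.circle(im,(int(u),int(v)),1,col,-1)
cv2.imwrite("pics/w9.png",cv2.resize(im[60:300,160:480],(800,600)))
E
```

```text
[ 0.54361104 -0.27108966  0.10974203]
392.43171026651623 343.1375669450848
390.00235338830623 544.7657311621543
390.067747979397 418.8769149355793
```

View pics/w9.png

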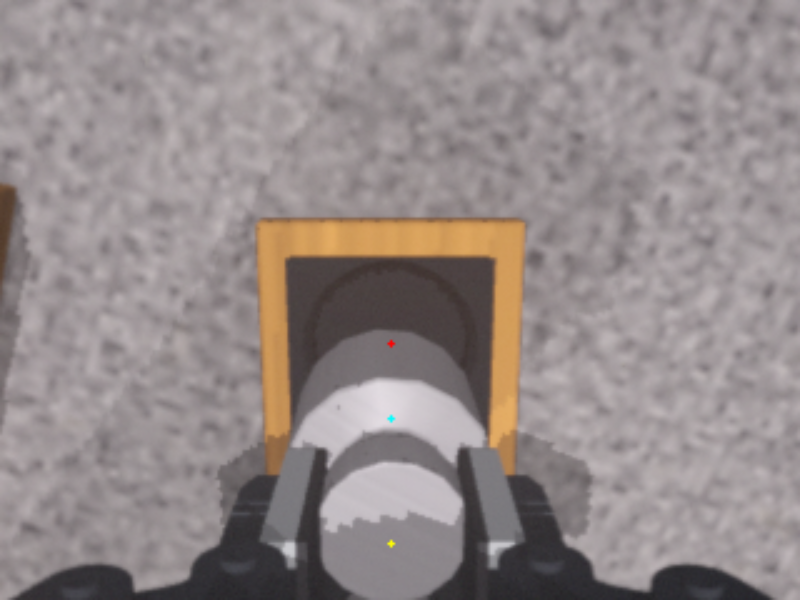

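Well (centre ≈ (390,344)) and held weight (≈ (390,419)) both match the predictions, so I'm lowering the large weight.

>>> send_rows([
  [-1,0,0,-0.1,0,0,0],
  [-1,0,0,-0.22,0,0,0],
  [-1,0,0,-0.34,0,0,0],
  [-1,0,0,-0.45,0,0,0],
  [-1,0,0,-0.53,0,0,0],
  [-1,0,0,-0.59,0,0,0],
  [-1,0,0,-0.62,0,0,0],
  [-1,0,0,-0.635,0,0,0],
  [-1,0,0,-0.635,0,0,0],
  [-1,0,0,-0.635,0,0,0],
])

```text
time: 51.15
position: [0.5438, -0.2711, 0.0337]
ee_rot: [[0.333, 0.001, 0.943], [-0.943, -0.0, 0.333], [0.0, -1.0, 0.001]]
force: [-0.0, 0.8, -4.1]
finger_gap: 0.0234
```

>>> send_rows([
  [-0.6,0,0,0,0,0,0],
  [-0.2,0,0,0,0,0,0],
  [0.35,0,0,0,0,0,0],
  [0.35,0,0,0,0,0,0],
  [0.35,0,0,0,0,0,0],
  [0.35,0,0,0.1,0,0,0],
  [0.35,0,0,0.3,0,0,0],
  [0.35,0,0,0.6,0,0,0],
  [0.35,0,0,0.9,0,0,0],
  [0.35,0,0,1,0,0,0],
])

```text
time: 52.4
position: [0.545, -0.2716, 0.157]
ee_rot: [[0.333, 0.005, 0.943], [-0.943, -0.002, 0.333], [0.004, -1.0, 0.004]]
force: [-0.2, -0.3, -0.2]
finger_gap: 0.0576
```

```bash
python3 - <<'E'
from h import *
c=cam("wrist"); d=cam("scene"); t=cam("top"); print(state()["position"],state()["finger_gap"])
m=orange(t["image"])
for k in cv2.findContours(m,cv2.RETR_EXTERNAL,cv2.CHAIN_APPROX_NONE)[0]:
    if cv2.contourArea(k)>1000: print(cv2.boundingRect(k),rect(t,k,.072))
im=np.zeros((500,800,3),np.uint8); im[:,:400]=cv2.resize(c["image"][100:350,220:420],(400,500))
im[:400,400:]=cv2.resize(t["image"][170:260,400:490],(400,400),interpolation=cv2.INTER_CUBIC)
cv2.imwrite("pics/w10.png",im)
# rib: brighter/dark edges inside cover: crop for view
im2=cv2.resize(t["image"][170:260,280:400],(800,600),interpolation=cv2.INTER_CUBIC); cv2.imwrite("pics/cov.png",im2)
E
```

```text
[ 0.54361581 -0.27105324  0.15351235] 0.057522260520182604
(356, 192, 33, 44) (0.4837, -0.106, 119, 83, 3.7)
(291, 181, 39, 65) (0.4841, 0.0656, 171, 83, -7.1)
```

View pics/w10.png

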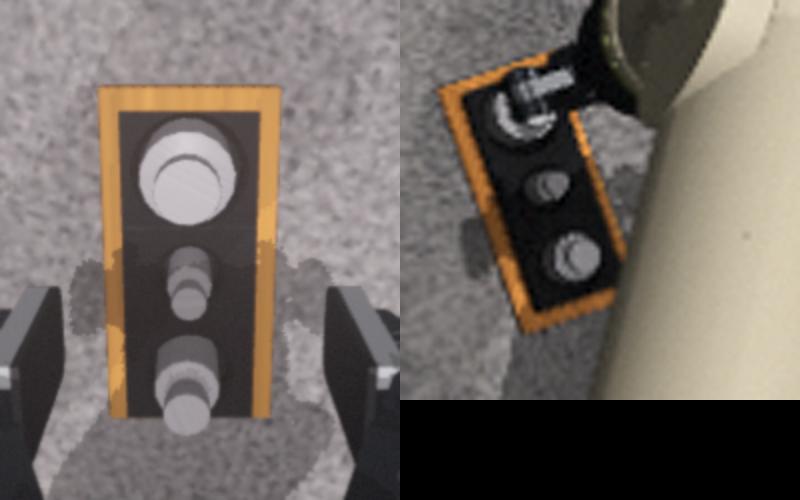

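>>> send_rows([
  [0.2,0,0.05,0.05,0,0,0],
  [0.2,-0.02,0.15,0.1,0,0,-0.02],
  [0.2,-0.04,0.25,0.1,0,0,-0.04],
  [0.2,-0.06,0.35,0.1,0,0,-0.06],
  [0.2,-0.08,0.45,0.1,0,0,-0.08],
  [0.2,-0.1,0.55,0.1,0,0,-0.1],
  [0.2,-0.12,0.65,0.1,0,0,-0.12],
  [0.2,-0.14,0.75,0.1,0,0,-0.14],
  [0.2,-0.16,0.85,0.1,0,0,-0.148],
  [0.2,-0.166,0.935,0.1,0,0,-0.148],
])

```text
time: 53.8
position: [0.5234, -0.1577, 0.1653]
ee_rot: [[0.184, -0.0, 0.983], [-0.983, 0.0, 0.184], [-0.0, -1.0, -0.0]]
force: [0.3, 0.3, -0.0]
finger_gap: 0.0511
```

>>> send_rows([
  [0.2,-0.01,0.08,0.05,0,0,0],
  [0.2,-0.02,0.16,0.1,0,0,-0.02],
  [0.2,-0.04,0.25,0.1,0,0,-0.04],
  [0.2,-0.06,0.35,0.1,0,0,-0.06],
  [0.2,-0.08,0.45,0.1,0,0,-0.08],
  [0.2,-0.1,0.55,0.1,0,0,-0.1],
  [0.2,-0.12,0.65,0.1,0,0,-0.12],
  [0.2,-0.14,0.75,0.1,0,0,-0.14],
  [0.2,-0.16,0.85,0.1,0,0,-0.148],
  [0.2,-0.166,0.935,0.1,0,0,-0.148],
])

```text
time: 55.05
position: [0.5037, -0.0459, 0.1777]
ee_rot: [[0.029, 0.0, 1.0], [-1.0, -0.0, 0.029], [0.0, -1.0, 0.0]]
force: [-0.1, -0.8, -0.1]
finger_gap: 0.0512
```

>>> send_rows([
  [0.2,-0.01,0.08,0.05,0,0,0],
  [0.2,-0.02,0.16,0.1,0,0,-0.02],
  [0.2,-0.04,0.25,0.1,0,0,-0.04],
  [0.2,-0.06,0.4,0.1,0,0,-0.06],
  [0.2,-0.08,0.55,0.1,0,0,-0.08],
  [0.2,-0.1,0.7,0.1,0,0,-0.1],
  [0.2,-0.12,0.8,0.1,0,0,-0.12],
  [0.2,-0.16,0.9,0.1,0,0,-0.148],
  [0.2,-0.166,0.935,0.1,0,0,-0.148],
  [0.2,-0.166,0.935,0.1,0,0,-0.148],
])

```text
time: 56.3
position: [0.484, 0.0657, 0.1897]
ee_rot: [[-0.125, 0.001, 0.992], [-0.992, -0.0, -0.125], [-0.0, -1.0, 0.001]]
force: [-0.5, -0.4, 0.5]
finger_gap: 0.0512
```

```bash
python3 - <<'E'
from h import *
c=cam("wrist"); s=state(); p=s["position"]; print(p)
im=c["image"].copy(); a=np.radians(-7.1); ex=np.array([np.cos(a),np.sin(a)]); ey=np.array([-ex[1],ex[0]]); C=np.array([.4841,.0656])
for x,y,z in[(0,0,.098),(.086,.042,.072),(.086,-.042,.072),(.025,.007,.098),(.025,-.007,.098)]:
    q=C+x*ex+y*ey; u,v=proj(c,(*q,z)); cv2.circle(im,(int(round(u)),int(round(v))),1,(0,0,255),-1)
cv2.imwrite("pics/w11.png",cv2.resize(im[0:300,120:520],(800,600)))
E
```

```text
[0.4840069  0.06520134 0.18953632]
```

View pics/w11.png

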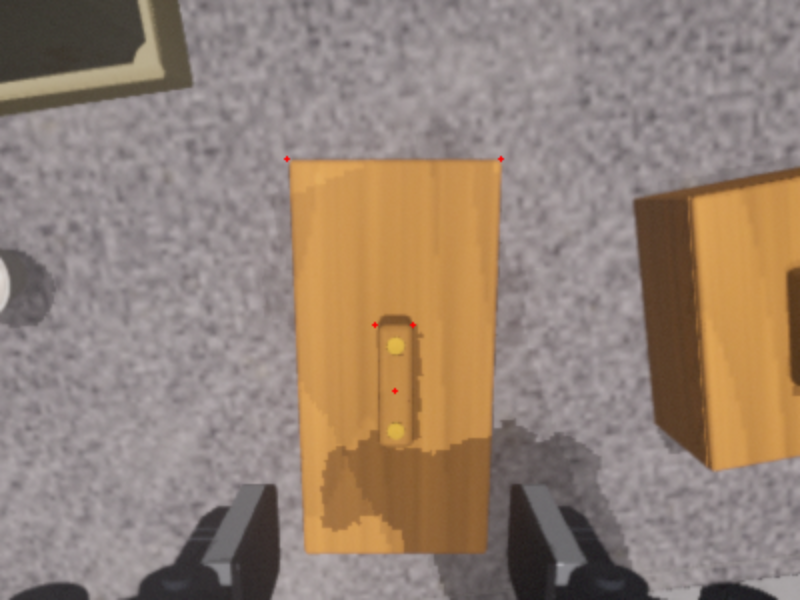

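The long cover matches the prediction: corners at (290,160) and (501,160), rib centre at (395,385). Descending to the rib in stages.

>>> send_rows([
  [0.2,0,0,-0.1,0,0,0],
  [0.2,0,0,-0.2,0,0,0],
  [0.2,0,0,-0.35,0,0,0],
  [0.2,0,0,-0.5,0,0,0],
  [0.2,0,0,-0.65,0,0,0],
  [0.2,0,0,-0.75,0,0,0],
  [0.1,0,0,-0.83,0,0,0],
  [0,0,0,-0.88,0,0,0],
  [0,0,0,-0.91,0,0,0],
  [0,0,0,-0.91,0,0,0],
])

```text
time: 57.6
position: [0.4839, 0.0656, 0.0802]
ee_rot: [[-0.125, 0.0, 0.992], [-0.992, 0.0, -0.125], [-0.0, -1.0, 0.0]]
force: [-0.3, -0.5, 0.9]
finger_gap: 0.0429
```

>>> send_rows([
  [0,0,0,-0.03,0,0,0],
  [0,0,0,-0.05,0,0,0],
  [0,0,0,-0.07,0,0,0],
  [0,0,0,-0.09,0,0,0],
  [0,0,0,-0.11,0,0,0],
  [0,0,0,-0.12,0,0,0],
  [0,0,0,-0.12,0,0,0],
  [0,0,0,-0.12,0,0,0],
  [0,0,0,-0.12,0,0,0],
  [0,0,0,-0.12,0,0,0],
])

```text
time: 58.85
position: [0.4838, 0.0656, 0.0658]
ee_rot: [[-0.125, 0.0, 0.992], [-0.992, 0.0, -0.125], [-0.0, -1.0, 0.0]]
force: [-0.5, -1.0, -0.4]
finger_gap: 0.0429
```

>>> send_rows([
  [-0.3,0,0,0,0,0,0],
  [-0.6,0,0,0,0,0,0],
  [-0.8,0,0,0,0,0,0],
  [-1,0,0,0,0,0,0],
  [-1,0,0,0,0,0,0],
  [-1,0,0,0,0,0,0],
  [-1,0,0,0,0,0,0],
  [-1,0,0,0,0,0,0],
  [-1,0,0,0,0,0,0],
  [-1,0,0,0,0,0,0],
])

```text
time: 60.1
position: [0.4838, 0.0653, 0.0659]
ee_rot: [[-0.126, 0.0, 0.992], [-0.992, -0.0, -0.126], [0.0, -1.0, 0.0]]
force: [-1.5, -2.7, 5.8]
finger_gap: 0.0121
```

>>> send_rows([
  [-1,0,0,0.03,0,0,0],
  [-1,0,0,0.07,0,0,0],
  [-1,0,0,0.12,0,0,0],
  [-1,0,0,0.2,0,0,0],
  [-1,0,0,0.3,0,0,0],
  [-1,0,0,0.4,0,0,0],
  [-1,0,0,0.5,0,0,0],
  [-1,0,0,0.6,0,0,0],
  [-1,0,0,0.7,0,0,0],
  [-1,0,0,0.8,0,0,0],
])

```text
time: 61.35
position: [0.4838, 0.0656, 0.1626]
ee_rot: [[-0.125, 0.0, 0.992], [-0.992, 0.0, -0.125], [-0.0, -1.0, 0.0]]
force: [0.3, 0.4, -2.2]
finger_gap: 0.0124
```

>>> send_rows([
  [-1,0,0,0.1,0,0,0],
  [-1,0,0,0.2,0,0,0],
  [-1,0,0,0.3,0,0,0],
  [-1,0,-0.05,0.4,0,0,0],
  [-1,0,-0.1,0.4,0,0,0],
  [-1,0,-0.2,0.4,0,0,0],
  [-1,0,-0.3,0.4,0,0,0],
  [-1,0.01,-0.4,0.4,0,0,0],
  [-1,0.02,-0.5,0.4,0,0,0],
  [-1,0.02,-0.6,0.4,0,0,0],
])

```text
time: 62.6
position: [0.4862, -0.0073, 0.2097]
ee_rot: [[-0.126, -0.0, 0.992], [-0.992, 0.0, -0.126], [-0.0, -1.0, -0.0]]
force: [0.1, 0.5, -2.1]
finger_gap: 0.0122
```

>>> send_rows([
  [-1,0,-0.1,0,0,0,0.01],
  [-1,0.01,-0.2,0,0,0,0.02],
  [-1,0.01,-0.3,0,0,0,0.04],
  [-1,0.02,-0.4,0,0,0,0.06],
  [-1,0.02,-0.5,0,0,0,0.08],
  [-1,0.03,-0.6,0,0,0,0.1],
  [-1,0.03,-0.7,0,0,0,0.12],
  [-1,0.04,-0.8,0,0,0,0.14],
  [-1,0.04,-0.9,0,0,0,0.16],
  [-1,0.04,-1,0,0,0,0.18],
])

```text
time: 63.85
position: [0.491, -0.1272, 0.2097]
ee_rot: [[0.064, -0.0, 0.998], [-0.998, 0.0, 0.064], [-0.0, -1.0, -0.0]]
force: [0.5, -0.3, -2.7]
finger_gap: 0.0123
```

>>> send_rows([
  [-1,0,-0.1,0,0,0,0.02],
  [-1,0.01,-0.2,0,0,0,0.04],
  [-1,0.01,-0.3,0,0,0,0.07],
  [-1,0.02,-0.4,0,0,0,0.1],
  [-1,0.02,-0.5,0,0,0,0.13],
  [-1,0.03,-0.6,0,0,0,0.16],
  [-1,0.03,-0.7,0,0,0,0.19],
  [-1,0.04,-0.8,0,0,0,0.22],
  [-1,0.04,-0.9,0,0,0,0.24],
  [-1,0.04,-1,0,0,0,0.265],
])

```text
time: 65.1
position: [0.4957, -0.2472, 0.2097]
ee_rot: [[0.335, -0.0, 0.942], [-0.942, 0.0, 0.335], [-0.0, -1.0, -0.0]]
force: [-0.2, -0.3, -2.7]
finger_gap: 0.0122
```

>>> send_rows([
  [-1,0,-0.08,0,0,0,0],
  [-1,0.007,-0.16,0,0,0,0],
  [-1,0.007,-0.24,-0.05,0,0,0],
  [-1,0.007,-0.3,-0.12,0,0,0],
  [-1,0.007,-0.336,-0.2,0,0,0],
  [-1,0.007,-0.336,-0.28,0,0,0],
  [-1,0.007,-0.336,-0.36,0,0,0],
  [-1,0.007,-0.336,-0.42,0,0,0],
  [-1,0.007,-0.336,-0.455,0,0,0],
  [-1,0.007,-0.336,-0.455,0,0,0],
])

```text
time: 66.35
position: [0.4965, -0.2866, 0.155]
ee_rot: [[0.334, -0.0, 0.943], [-0.943, 0.0, 0.334], [-0.0, -1.0, -0.0]]
force: [0.9, -0.6, -2.5]
finger_gap: 0.012
```

```bash
python3 - <<'E'
from h import *
c=cam("wrist"); d=cam("scene"); t=cam("top"); s=state(); p=s["position"]; print(p,s["force"])
im=c["image"].copy(); a=np.radians(19.5); ex=np.array([np.cos(a),np.sin(a)]); ey=np.array([-ex[1],ex[0]])
for x,y,z in[(0,0,.032),(.086,.042,.006),(.086,-.042,.006),(.086,.042,-.066),(.086,-.042,-.066),(.025,.007,.032),(.025,-.007,.032)]:
    q=p[:2]+x*ex+y*ey; u,v=proj(c,(*q,p[2]+z)); cv2.circle(im,(int(round(u)),int(round(v))),1,(0,0,255),-1)
o=np.zeros((600,800,3),np.uint8); o[:,:400]=cv2.resize(im[0:300,200:400+20-20],(400,600))
u,v=map(int,proj(d,(*p[:2],.08))); print(u,v)
o[:300,400:]=cv2.resize(d["image"][v-60:v+60,u-80:u+80],(400,300)); u,v=map(int,proj(t,(*p[:2],.08)))
o[300:,400:]=cv2.resize(t["image"][v-45:v+45,u-60:u+60],(400,300))
cv2.imwrite("pics/w12.png",o)
E
```

```text
[ 0.49689381 -0.28681387  0.15559494] [-0.05965425  0.33576761 -2.24386014]
406 185
```

View pics/w12.png

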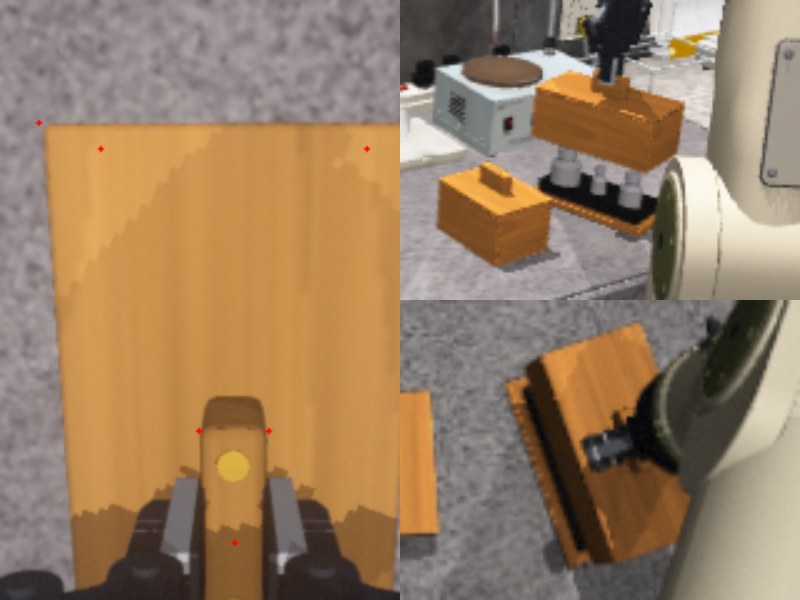

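>>> send_rows([
  [-1,0,0,-0.08,0,0,0],
  [-1,0,0,-0.16,0,0,0],
  [-1,0,0,-0.24,0,0,0],
  [-1,0,0,-0.32,0,0,0],
  [-1,0,0,-0.4,0,0,0],
  [-1,0,0,-0.46,0,0,0],
  [-1,0,0,-0.52,0,0,0],
  [-1,0,0,-0.57,0,0,0],
  [-1,0,0,-0.61,0,0,0],
  [-1,0,0,-0.63,0,0,0],
])

```text
time: 67.75
position: [0.4966, -0.2867, 0.0793]
ee_rot: [[0.334, -0.0, 0.943], [-0.943, 0.0, 0.334], [-0.0, -1.0, -0.0]]
force: [0.2, -0.0, -2.3]
finger_gap: 0.0124
```

>>> send_rows([
  [-1,0,0,-0.01,0,0,0],
  [-1,0,0,-0.015,0,0,0],
  [-1,0,0,-0.02,0,0,0],
  [-1,0,0,-0.025,0,0,0],
  [-1,0,0,-0.03,0,0,0],
  [-1,0,0,-0.03,0,0,0],
  [-1,0,0,-0.03,0,0,0],
  [-1,0,0,-0.03,0,0,0],
  [-1,0,0,-0.03,0,0,0],
  [-1,0,0,-0.03,0,0,0],
])

```text
time: 69.0
position: [0.4966, -0.2867, 0.076]
ee_rot: [[0.334, 0.0, 0.943], [-0.943, 0.0, 0.334], [-0.0, -1.0, 0.0]]
force: [-0.7, 0.3, -1.8]
finger_gap: 0.0123
```

>>> send_rows([
  [-1,0,0,-0.008,0,0,0],
  [-1,0,0,-0.008,0,0,0],
  [-0.7,0,0,-0.008,0,0,0],
  [-0.4,0,0,-0.008,0,0,0],
  [0,0,0,-0.008,0,0,0],
  [0.1,0,0,-0.008,0,0,0],
  [0.1,0,0,-0.008,0,0,0],
  [0.1,0,0,0.1,0,0,0],
  [0.1,0,0,0.3,0,0,0],
  [0.1,0,0,0.5,0,0,0],
])

```text
time: 70.25
position: [0.4968, -0.2868, 0.1376]
ee_rot: [[0.334, 0.001, 0.943], [-0.943, -0.0, 0.334], [0.0, -1.0, 0.0]]
force: [0.8, 0.1, 0.8]
finger_gap: 0.0472
```

>>> send_rows([
  [0.1,0,0,0.15,0,0,0],
  [0.1,0,0,0.3,0,0,0],
  [0.1,0,-0.2,0.5,0,0,0],
  [0.1,0,-0.4,0.6,0,0,0],
  [0.1,0,-0.6,0.6,0,0,0],
  [0.1,0,-0.7,0.6,0,0,0],
  [0.1,0,-0.8,0.6,0,0,0],
  [0.1,0,-0.9,0.6,0,0,0],
  [0.1,0,-1,0.6,0,0,0],
  [0.1,0,-1,0.6,0,0,0],
])

```text
time: 71.5
position: [0.4962, -0.4078, 0.2077]
ee_rot: [[0.332, -0.0, 0.943], [-0.943, -0.0, 0.332], [-0.0, -1.0, -0.0]]
force: [-0.5, -0.8, -0.2]
finger_gap: 0.0472
```

```bash
python3 - <<'E'
from h import *
c=cam("wrist"); d=cam("scene"); t=cam("top"); s=state(); print(s["position"],s["force"],s["finger_gap"])
m=orange(t["image"])
for k in cv2.findContours(m,cv2.RETR_EXTERNAL,cv2.CHAIN_APPROX_NONE)[0]:
    if cv2.contourArea(k)>1000: print(cv2.boundingRect(k),"z72",rect(t,k,.072),"z82",rect(t,k,.082))
o=np.zeros((600,800,3),np.uint8)
u,v=map(int,proj(d,(.4965,-.287,.05))); o[:400]=cv2.resize(d["image"][v-40:v+40,u-80:u+80],(800,400),interpolation=cv2.INTER_CUBIC)
o[400:,:320]=cv2.resize(c["image"],(320,200)); o[400:,400:]=cv2.resize(t["image"][160:260,340:540],(400,200))
cv2.imwrite("pics/w13.png",o)
E
```

```text
[ 0.49690963 -0.40617003  0.20794737] [-0.31088062 -0.23895161  1.107209  ] 0.04697972649328912
(356, 192, 33, 44) z72 (0.4837, -0.1059, 119, 84, 3.8) z82 (0.4829, -0.1049, 118, 83, 3.8)
(413, 177, 49, 68) z72 (0.4978, -0.2881, 174, 85, 19.7) z82 (0.4969, -0.2855, 172, 85, 19.7)
```

View pics/w13.png

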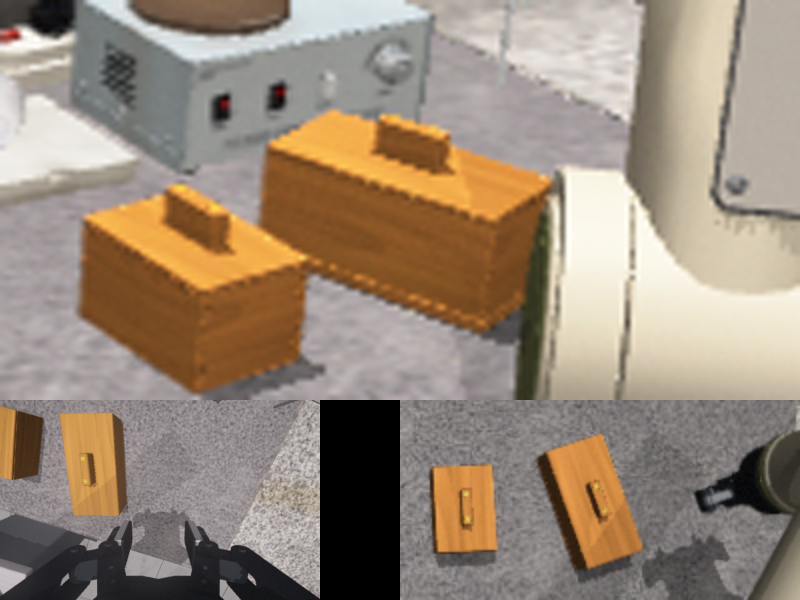

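```bash
python3 -c "
from workcell import bot
print(bot.finish_job())"
```

```text
the job is handed in; nothing more can be done
None
```

All three weights are in their own wells and the case is closed with the long cover. I handed the job in at about 72 s of the 122 s allowed; the hand-in gave no verdict.

- **Weights:** wrist views after each release showed the small weight (middle well), the medium (near well) and the large (far well) upright and seated. The small and medium ones looked within about 1 mm of centre; the large one was lined up with its well before lowering, and I did not measure it afterwards.
- **Cover:** from the top camera, its outline at 82 mm height measures 172 x 85 mm, matching a cover seated on the base. It sits about 2 mm from the measured base centre and is in line to 0.2°. The scene view shows no gap or tilt.
- **Left alone:** the short cover's last measurement is within 1 mm and 0.1° of its first. I made no contact with the crucible or the green look-alike, but did not re-measure them at the end. The gripper is clear of everything.

**Disagreements:** the finger opening read about 11–23 mm on the weights, less than their bodies, so the pads were gripping above the bodies (neck or knob) rather than round them. Each weight still stayed upright in the gripper. The base position differed by about 2 mm between cameras, inside the stated calibration error.

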